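# Cover the standing samples

### The job

Four samples have to stand overnight: cover each of the two small glass beakers, the handled jug of green liquid and the large handled jug of pale pink liquid with the white cover whose plug fits its mouth, so that the plug sits inside and the disc lies level on the rim. The larger beakers without handles are clean and stay open, and the second green jug far to the right by the blue power supply is not part of this. Do not push the vessels about or tip them.

Things in the scene. Friction and masses are not known exactly. Their poses are not given: they have to be found in the camera images.
- cover_small_a_knob (a point): middle of the black knob (25 mm across, 28 tall) of one of two identical small round white covers, 68 mm across, disc 4 mm thick; tapered plug below (47 mm across at the disc, 31 at its foot, 8 deep). Lies knob up; z up its axis, yaw is of no matter. This point is 36 mm above the plug's foot, 28 above the disc's underside (seats on the rim), 24 above the disc's top, 14 below the knob's top
- cover_small_b_knob (a point): middle of the black knob (25 mm across, 28 tall) of the other of the two identical small round white covers, 68 mm across, disc 4 mm thick; tapered plug below (47 mm across at the disc, 31 at its foot, 8 deep). Lies knob up; z up its axis, yaw is of no matter. This point is 36 mm above the plug's foot, 28 above the disc's underside (seats on the rim), 24 above the disc's top, 14 below the knob's top
- cover_medium_knob (a point): middle of the black knob (25 mm across, 28 tall) of the medium-sized round white cover, 112 mm across, disc 4 mm thick; tapered plug below (87 mm across at the disc, 71 at its foot, 8 deep). Lies knob up; z up its axis, yaw is of no matter. This point is 36 mm above the plug's foot, 28 above the disc's underside (seats on the rim), 24 above the disc's top, 14 below the knob's top
- cover_large_knob (a point): middle of the black knob (25 mm across, 28 tall) of the large round white cover, 146 mm across, disc 4 mm thick; tapered plug below (118 mm across at the disc, 102 at its foot, 8 deep). Lies knob up; z up its axis, yaw is of no matter. This point is 36 mm above the plug's foot, 28 above the disc's underside (seats on the rim), 24 above the disc's top, 14 below the knob's top
- beaker_red_mouth (a point): centre of the open mouth of the small glass beaker with dark red liquid in it (60 mm across; takes a small cover). This point lies level with the rim's top, 82 mm above the bench; z points up out of the mouth, y towards the pouring lip
- beaker_dark_mouth (a point): centre of the open mouth of the small glass beaker with dark grey liquid in it (60 mm across; takes a small cover). This point lies level with the rim's top, 81.5 mm above the bench; z points up out of the mouth, y towards the pouring lip
- jug_green_mouth (a point): centre of the open mouth of the translucent plastic measuring jug with a strap handle (on the -y side, out to 77 mm from this point) and green liquid in it (rim 101 mm across, inside 92 mm; takes the medium cover). This point lies level with the rim's top, 128 mm above the bench; z points up out of the mouth, y towards the pouring lip
- jug_pink_mouth (a point): centre of the open mouth of the large translucent plastic measuring jug with a strap handle (on the -y side, out to 95 mm) and pale pink liquid in it (rim 134 mm across, inside 124 mm; takes the large cover). This point lies level with the rim's top, 152.5 mm above the bench; z points up out of the mouth, y towards the pouring lip
- beaker_empty_mouth (a point): centre of the open mouth of a clean translucent plastic beaker without a handle (rim 103 mm across); it stays open where it stands (as does a bigger clean glass beaker behind). This point lies level with the rim's top, 127 mm above the bench; z points up out of the mouth, y towards the pouring lip
Not all that is in view belongs to the job. What is shaped like the part that bears beaker_dark_mouth but orange or purple is not meant.

How it is judged:
At the end, for the whole second after the job is handed in: Small covers on the red and the dark beaker, medium cover on the green jug, large cover on the pink jug: each centred within 9 mm, its disc down on the rim (within 4 mm) and level within 4 degrees. All five vessels upright; everything released and at rest ((((horizontal distance between cover_small_a_knob and beaker_red_mouth below 0.009 m and z of cover_small_a_knob in the frame of beaker_red_mouth between 0.022 and 0.032 m and angle between cover_small_a_knob's own z axis and vertical below 0.07 rad) and (horizontal distance between cover_small_b_knob and beaker_dark_mouth below 0.009 m and z of cover_small_b_knob in the frame of beaker_dark_mouth between 0.022 and 0.032 m and angle between cover_small_b_knob's own z axis and vertical below 0.07 rad)) or ((horizontal distance between cover_small_b_knob and beaker_red_mouth below 0.009 m and z of cover_small_b_knob in the frame of beaker_red_mouth between 0.022 and 0.032 m and angle between cover_small_b_knob's own z axis and vertical below 0.07 rad) and (horizontal distance between cover_small_a_knob and beaker_dark_mouth below 0.009 m and z of cover_small_a_knob in the frame of beaker_dark_mouth between 0.022 and 0.032 m and angle between cover_small_a_knob's own z axis and vertical below 0.07 rad))) and horizontal distance between cover_medium_knob and jug_green_mouth below 0.009 m and z of cover_medium_knob in the frame of jug_green_mouth between 0.022 and 0.032 m and angle between each of cover_medium_knob, cover_large_knob, beaker_red_mouth, beaker_dark_mouth, jug_green_mouth, jug_pink_mouth, beaker_empty_mouth's own z axis and vertical below 0.07 rad and horizontal distance between cover_large_knob and jug_pink_mouth below 0.009 m and z of cover_large_knob in the frame of jug_pink_mouth between 0.022 and 0.032 m and linear speed of each of cover_small_a, cover_small_b, cover_medium, cover_large, beaker_red, beaker_dark, jug_green, jug_pink, beaker_empty below 0.02 m/s); the robot touches nothing.
It fails at once if one of the five vessels is pushed more than 35 mm from where it stood (distance of any of beaker_red_mouth, beaker_dark_mouth, jug_green_mouth, jug_pink_mouth, beaker_empty_mouth from where it was at the start of the episode above 0.035 m).
It fails at once if one of the five vessels is tipped by more than 17 degrees (angle between any of beaker_red_mouth, beaker_dark_mouth, jug_green_mouth, jug_pink_mouth, beaker_empty_mouth's own z axis and vertical above 0.3 rad).
It also fails if it takes over 122 s, if anything falls off the work surface, if the arm or the gripper's body presses on something with over 40 N, if the wrist force passes 120 N, or if a joint passes its speed limit or range.

### The arm

A 6-joint arm with a two-finger parallel gripper is mounted at the origin on a cart in front of the work surface, level with it; the furniture and walls round the work are solid. World frame = base frame: x ahead of the robot, y to its left, z up, the work surface at z = 0. Lengths are in m, angles in rad, forces in N, time in s.
With the tool pointing down it reaches from about 0.25 to 0.725 m from the base axis. Payload 4 kg.
Tool frame: the origin (TCP) lies midway between the tips of the shut fingers; the grasp point (between the pads) lies 19 mm behind it; z points along the fingers, y is the direction in which the jaws open and shut (so a half turn about z gives the same grasp; the last joint's range is limited). The gripper opens to 85 mm and grips with 20 to 120 N. Pads are 22 mm wide; open, the fingers measure 114 mm over their backs; the gripper's body (76 mm by 85 mm) begins 54 mm behind the grasp point. The pads swing forward as they close: fully open they stand 13 mm farther back than shut.
Start: joints at [1.29, 0.241, 0.005, 1.335, 0, 1.571], TCP at [0.139, 0.48, 0.231] pointing down, gripper open.
Joint ranges: [-2.72, 2.72], [-1.05, 1.87], [-1.09, 1.28], [-1.99, 2.15], [-1.42, 1.44], [-3.14, 3.14]. Speed limits (rad/s): [2.79, 2.79, 3.14, 3.14, 3.14, 3.14].

### API

Orientations are given as a unit quaternion [x, y, z, w].
In Python, from workcell import get_obs, camera, camera_model, job_done, masks_of gives the robot as it stands.
- The arm moves only by the tool jog_arm, never from a script. Its argument "deltas" is a list that holds one entry, the list of rows, each a list of 7 numbers: the shift along the tool's x, y, z in mm, then the turn, a rotation vector about the tool's x, y, z in degrees, then the finger opening in mm, from 0 to 85.4. A call has 1 to 5 rows; each row shifts and turns the pose as measured when the row begins, along the tool's axes as they then stand; what a row does not reach is not made up. A row lasts 1/10 s, in which the tool goes at most 50 mm and 8.59 degrees, less where a joint would pass 70% of its speed; a pose out of reach is approached as far as the arm can. A call with a gripper value outside its range is refused whole. The fingers move at their own pace and stop on an object; the grip force is fixed at half the most. Time passes only in rows, so rows that do not move let the fingers close. It gives the time, the measured TCP pose, the force and the opening at its end, in the units of the state.
- get_obs(): the state, without advancing time (a new reading comes with each control period).
- camera(name): name is "scene" or "top"; returns the picture (480x640x3 uint8, red, green, blue); there is no depth.
- camera_model(name): a dict with "fovy" (degrees; the focal length in pixels is half the picture's height over the tangent of half this angle, whatever the lens; pixels are square), "cx", "cy" (the principal point, pixels), "k1" (the pictures are not rectified: a ray, as slopes to the right and down, at radius r is drawn at 1 + k1 r^2 times it, then the intrinsics apply), "pose" (4x4, takes a point from camera to world coordinates). Camera axes: x right, y down, z forward; pixel columns grow to the right and rows downward; lengths in m; the calibration is good to about 2 mm. A picture is of the moment at which its call begins. camera_model takes no time and is no camera call.
- job_done(): hands the job in, once; it reports no verdict.
Trained networks look in the newest picture that a camera, given by its name, has taken for a name from the list of things; names that differ only in an ending like _2 or _b are one class to them, and where a whole thing is asked for, a point or a joint stands for the part that bears it (a point fixed in the world has none). Each returns a list of dicts, best first, with "conf" (0 to 1); they miss things now and then, are a little off and sometimes report something else, mostly with a low value. They report only what shows in the picture. A call takes as long as a camera call. They do not tell look-alikes from the thing itself.
- masks_of(target, camera): "pixels" (480x640 bool, what is visible of it) and "at" ([column, row] in pixels, amid what is visible of it).
The state is a dict: "clock": time; "joint_pos": joint angles; "joint_vel": joint speeds; "tau": joint torques, N m; "eef_pos": TCP position; "tool_rot": TCP orientation; "ft_force": force on the tool from outside, world axes, zero at the start; "ft_torque": the same for the moment, N m; "grip_width": finger opening in m.
Only numpy, scipy, OpenCV 4.12 (cv2) and the standard library are available. Lean on these libraries where they do the work, as an engineer would, in place of code of your own. Each camera call takes 0.05 s, during which the arm holds its last target. There are 200 camera calls.

## Working session

There is one attempt and no reset: what is moved stays moved. The work goes in short steps, Python scripts to look and compute and a tool call to move; the robot and the scene stay as the last step left them, time stands still between calls to the robot, and variables do not carry over. Pictures are saved under pics/ and viewed, about 12 in all and at most 16, crops included, and the job is handed in when it is done.

Besides the shell and the picture viewer there is one more tool, called after "Emit:" as name(argument=value, ...), one argument or row to a line, values as JSON. jog_arm: Moves the arm, as the interface text tells. Its arguments: {"type":"object","properties":{"deltas":{"type":"array"}},"required":["deltas"]}

```bash
mkdir -p pics
cat > h.py <<'E'
import numpy as np, cv2
from workcell import get_obs, camera, camera_model, job_done, masks_of
from scipy.spatial.transform import Rotation as R
def ray(n,uv):
    m=camera_model(n); f=240/np.tan(np.radians(m["fovy"])/2)
    d=(np.array(uv,float)-[m["cx"],m["cy"]])/f; s=d.copy()
    for _ in range(20): s=d/(1+m["k1"]*(s@s))
    P=np.array(m["pose"]); return P[:3,3],P[:3,:3]@np.r_[s,1]
def atz(n,uv,z):
    o,d=ray(n,uv); return o+d*(z-o[2])/d[2]
def proj(n,p):
    m=camera_model(n); f=240/np.tan(np.radians(m["fovy"])/2)
    P=np.array(m["pose"]); q=P[:3,:3].T@(np.array(p)-P[:3,3]); s=q[:2]/q[2]
    return s*(1+m["k1"]*(s@s))*f+[m["cx"],m["cy"]]
def shot(n,name):
    im=camera(n); cv2.imwrite(f"pics/{name}.png",im[:,:,::-1]); return im
E
python3 - <<'E'
from h import *
for n in("scene","top"):
    shot(n,n+"0"); m=camera_model(n); print(n,m["fovy"],m["k1"],np.round(m["pose"],3).tolist())
    for t in ["cover_small_a_knob","cover_medium_knob","cover_large_knob","beaker_red_mouth","beaker_dark_mouth","jug_green_mouth","jug_pink_mouth","beaker_empty_mouth"]:
        for r in masks_of(t,n):
            ys,xs=np.nonzero(r["pixels"]); print(t,round(r["conf"],2),np.round(r["at"],1),xs.min(),xs.max(),ys.min(),ys.max())
E
```

```text
scene 57.42150199366178 -0.02637196540321222 [[0.877, -0.232, 0.421, 0.009], [-0.48, -0.38, 0.79, -1.024], [-0.024, -0.895, -0.445, 0.661], [0.0, 0.0, 0.0, 1.0]]
cover_small_a_knob 0.69 [237.8 244.6] 230 249 233 249
cover_medium_knob 0.91 [313.1 333.8] 288 334 318 348
cover_medium_knob 0.5 [381.9 267.9] 355 408 233 302
cover_large_knob 0.88 [293.  289.8] 268 319 277 305
cover_large_knob 0.54 [346.2 249.2] 341 357 235 264
beaker_red_mouth 0.61 [347.3 249.9] 342 357 234 264
beaker_dark_mouth 0.68 [485.  358.7] 470 503 336 385
beaker_dark_mouth 0.65 [406.1 348.9] 392 422 324 371
beaker_dark_mouth 0.65 [384.7 315.1] 371 397 297 339
beaker_dark_mouth 0.62 [449.2 375.8] 431 466 350 401
jug_green_mouth 0.76 [253.4 202.1] 234 267 186 227
jug_pink_mouth 0.72 [380.2 266.6] 357 409 234 303
jug_pink_mouth 0.59 [267.6 263.9] 256 277 253 271
beaker_empty_mouth 0.68 [306.3 224.3] 291 321 199 244
top 46.794963691555985 0.0036414369306025235 [[0.024, -0.98, 0.195, 0.2], [-1.0, -0.025, -0.005, -0.062], [0.01, -0.195, -0.981, 1.773], [0.0, 0.0, 0.0, 1.0]]
cover_small_a_knob 0.56 [212.8 285.8] 203 223 276 296
cover_small_a_knob 0.28 [389.1 293.9] 368 403 279 313
cover_medium_knob 0.6 [385.  296.1] 368 403 278 314
cover_large_knob 0.72 [320.8 278.6] 303 347 258 302
beaker_red_mouth 0.67 [301.4 205.3] 294 312 193 215
beaker_dark_mouth 0.95 [448.3 256.1] 435 457 243 264
beaker_dark_mouth 0.95 [408.3 245.2] 401 421 235 256
beaker_dark_mouth 0.63 [479.1 222. ] 469 492 209 230
beaker_dark_mouth 0.62 [480.1 248.2] 467 491 238 260
jug_green_mouth 0.9 [154.7 245.4] 134 176 222 261
jug_pink_mouth 0.78 [365.7 213. ] 342 397 186 237
beaker_empty_mouth 0.79 [234.6 212.4] 215 252 193 232
```

Run:
```python
import cv2
a=cv2.imread("pics/scene0.png")[170:420,200:520]; cv2.imwrite("pics/s1.png",cv2.resize(a,None,fx=2.4,fy=2.4,interpolation=2))
a=cv2.imread("pics/top0.png")[170:340,110:510]; cv2.imwrite("pics/t1.png",cv2.resize(a,None,fx=2,fy=2,interpolation=2))
```

```text
(no output)
```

View pics/s1.png

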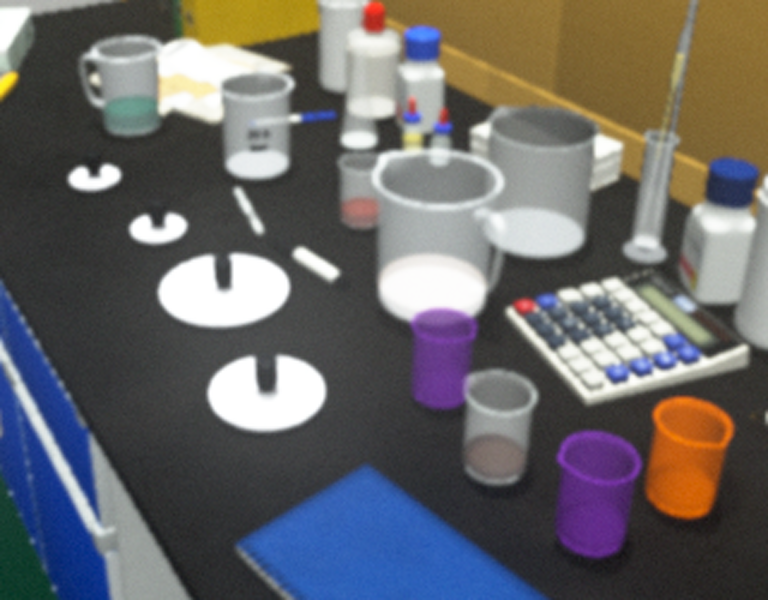

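View pics/t1.png

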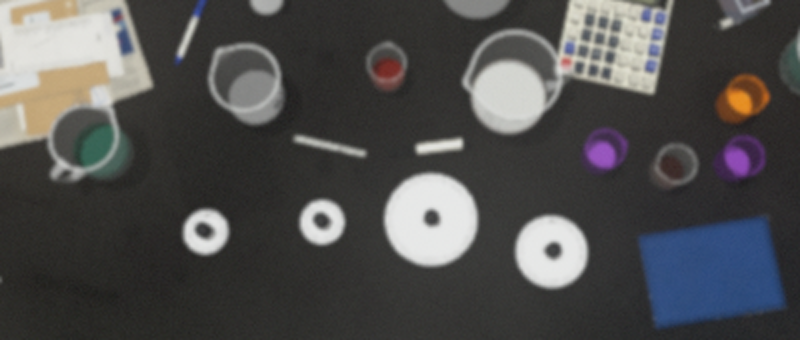

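The scene view shows the covers lying knob up. In crop pixels they are small at (95,177) and (158,228), large at (224,290) and medium at (267,392). The top view has the same set: small at (205,231) and (322,221), large at (431,218), medium at (552,251). The dark beaker is the clear one at (677,165) in the top crop, between the two purple ones. The green jug by the papers is at (85,138), red at (386,65) and pink at (515,75). Next I'll fit circles to these using both cameras.

```bash
cat >> h.py <<'E'
from scipy.ndimage import map_coordinates
from scipy.optimize import minimize
def score(ims,xy,z,r,cover):
    t=np.linspace(0,2*np.pi,72,endpoint=False); out=[]
    for n,im in ims.items():
        g=lambda rr:map_coordinates(im,np.array([proj(n,[xy[0]+rr*np.cos(a),xy[1]+rr*np.sin(a),z])[::-1] for a in t]).T,order=1)
        out.append(np.mean(np.clip(g(r-.004)-g(r+.004),-40,90)) if cover else np.mean(np.clip(2*g(r-.002)-g(r-.010)-g(r+.006),-40,60)))
    return np.array(out)
def fit(ims,xy,z,r,cover,span=.03):
    best=max(((score(ims,(xy[0]+i,xy[1]+j),z,r,cover).sum(),i,j) for i in np.arange(-span,span+.001,.006) for j in np.arange(-span,span+.001,.006)))
    s=minimize(lambda q:-score(ims,q/100,z,r,cover).sum(),(np.array(xy)+best[1:])*100,method="Nelder-Mead",options=dict(initial_simplex=None,xatol=.02,fatol=.01))
    return s.x/100
def load(ns,names): return {n:cv2.GaussianBlur(cv2.cvtColor(cv2.imread(f"pics/{k}.png"),6),(0,0),.8).astype(float) for n,k in zip(ns,names)}
E
cat > meas.py <<'E'
from h import *
both=load(["scene","top"],["scene0","top0"])
crop=lambda c:(c[0]/2+110,c[1]/2+170)
T=dict(cA=((205,231),.012,.034,1),cB=((322,221),.012,.034,1),cL=((431,218),.012,.073,1),cM=((552,251),.012,.056,1),
 red=((386,62),.082,.030,0),dark=((677,165),.0815,.030,0),green=((84,136),.128,.0505,0),pink=((515,77),.1525,.067,0),empty=((245,77),.127,.0515,0))
ov={n:cv2.imread(f"pics/{n}0.png") for n in both}
for k,(c,z,r,cv) in T.items():
    p0=atz("top",crop(c),z)[:2]
    s=[fit({n:i for n,i in both.items() if n in ns},p0,z,r,cv) for ns in (("scene","top"),("top",),("scene",))]
    print(k,np.round(p0,3),*[np.round(q,4) for q in s],np.round(score(both,s[0],z,r,cv),0),round(np.hypot(*s[0]),3))
    for n in ov:
        for a in np.linspace(0,6.28,40): 
            u=proj(n,[s[0][0]+r*np.cos(a),s[0][1]+r*np.sin(a),z]); cv2.circle(ov[n],tuple(int(round(v*16)) for v in u),8,(0,255,255),-1,shift=4) if 0 else ov[n].__setitem__((int(round(u[1])),int(round(u[0]))),(0,0,255))
a=cv2.resize(ov["top"][170:340,110:510],None,fx=2,fy=2,interpolation=0); b=cv2.resize(ov["scene"][170:400,220:440],None,fx=1.5,fy=1.5)
import cv2
cv2.imwrite("pics/ov.png",a); cv2.imwrite("pics/ovs.png",cv2.resize(ov["scene"][170:400,220:440],None,fx=2.5,fy=2.5,interpolation=0))
o=get_obs(); print(np.round(o["joint_pos"],3),np.round(R.from_quat(o["tool_rot"]).as_matrix(),3).tolist(),o["clock"])
E
sed -i 's/^import cv2$//; s/,cv) in/,cov) in/; s/z,r,cv)/z,r,cov)/g' meas.py; python3 meas.py
```

```text
Traceback (most recent call last):
  File "meas.py", line 9, in <module>
    s=[fit({n:i for n,i in both.items() if n in ns},p0,z,r,cov) for ns in (("scene","top"),("top",),("scene",))]
       ~~~^^^^^^^^^^^^^^^^^^^^^^^^^^^^^^^^^^^^^^^^^^^^^^^^^^^^^
  File "h.py", line 26, in fit
    best=max(((score(ims,(xy[0]+i,xy[1]+j),z,r,cover).sum(),i,j) for i in np.arange(-span,span+.001,.006) for j in np.arange(-span,span+.001,.006)))
  File "h.py", line 26, in <genexpr>
    best=max(((score(ims,(xy[0]+i,xy[1]+j),z,r,cover).sum(),i,j) for i in np.arange(-span,span+.001,.006) for j in np.arange(-span,span+.001,.006)))
               ~~~~~^^^^^^^^^^^^^^^^^^^^^^^^^^^^^^^^^
  File "h.py", line 23, in score
    out.append(np.mean(np.clip(g(r-.004)-g(r+.004),-40,90)) if cover else np.mean(np.clip(2*g(r-.002)-g(r-.010)-g(r+.006),-40,60)))
                                         ~^^^^^^^^
  File "h.py", line 22, in <lambda>
    g=lambda rr:map_coordinates(im,np.array([proj(n,[xy[0]+rr*np.cos(a),xy[1]+rr*np.sin(a),z])[::-1] for a in t]).T,order=1)
                                             ~~~~^^^^^^^^^^^^^^^^^^^^^^^^^^^^^^^^^^^^^^^^^^^^^
  File "h.py", line 12, in proj
    m=camera_model(n); f=240/np.tan(np.radians(m["fovy"])/2)
ValueError: time passes only in moves, steps and waits
```

Too many camera_model calls, so I'll cache it.

```bash
sed -i 's/^from scipy.spatial.*/&\nimport functools; camera_model=functools.lru_cache(None)(camera_model)/' h.py; python3 meas.py
```

```text
cA [0.405 0.279] [0.4065 0.2773] [0.4048 0.2786] [0.4056 0.2738] [61. 90.] 0.492
cB [0.425 0.093] [0.4261 0.0928] [0.4255 0.0933] [0.4263 0.0915] [63. 90.] 0.436
cL [ 0.435 -0.08 ] [ 0.4352 -0.0806] [ 0.434 -0.078] [ 0.4357 -0.0816] [68. 90.] 0.443
cM [ 0.387 -0.274] [ 0.3883 -0.2732] [ 0.3881 -0.2709] [ 0.3887 -0.2736] [77. 90.] 0.475
red [ 0.671 -0.003] [ 0.6718 -0.0035] [ 0.6708 -0.0025] [ 0.6727 -0.0059] [28. 49.] 0.672
dark [ 0.518 -0.46 ] [ 0.5213 -0.459 ] [ 0.5207 -0.4575] [ 0.5226 -0.4612] [58. 49.] 0.695
green [0.531 0.447] [0.5314 0.4496] [0.5312 0.45  ] [0.5316 0.4486] [23. 51.] 0.696
pink [ 0.633 -0.201] [ 0.6398 -0.2023] [ 0.6378 -0.2012] [ 0.6404 -0.2027] [45. 41.] 0.671
empty [0.629 0.21 ] [0.6297 0.2117] [0.6283 0.2132] [0.6309 0.212 ] [26. 54.] 0.664
[1.29  0.241 0.005 1.335 0.    1.571] [[-0.961, 0.277, 0.0], [0.277, 0.961, 0.0], [0.0, 0.0, -1.0]] 0.9
```

View pics/ov.png

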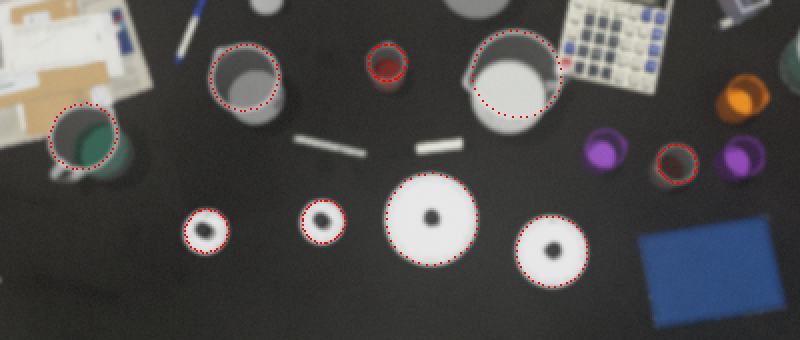

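View pics/ovs.png

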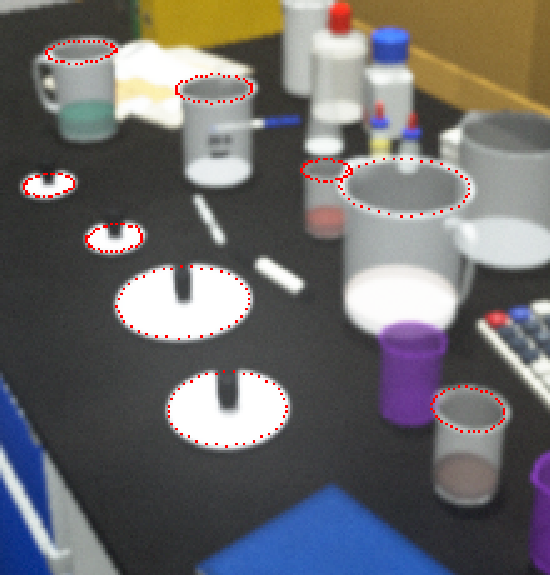

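The fits from the two cameras agree to within a few mm and the overlays lie on the rims. First move: to the left small cover.

Emit:
jog_arm(
  deltas=[
    [[-39,-15,16,0,0,0,60],[-39,-15,16,0,0,0,60],[-39,-15,16,0,0,0,60],[-39,-15,16,0,0,0,60],[-39,-15,16,0,0,0,60]],
  ],
)

```text
clock: 1.4
eef_pos: [0.3081, 0.3581, 0.1515]
tool_rot: [0.133, 0.991, 0.005, 0.001]
ft_force: [0.3, 0.9, 1.4]
grip_width: 0.0603
```

```bash
cat > to.py <<'E'
import sys
from h import *
P=dict(cA=[.4055,.278],cB=[.426,.093],cL=[.4352,-.080],cM=[.3883,-.2725],red=[.6717,-.0035],dark=[.5213,-.459],green=[.5314,.4496],pink=[.6395,-.2023])
def go(name,z,off=(0,0)):
    o=get_obs(); p=o["eef_pos"]; M=R.from_quat(o["tool_rot"]); x,y=P[name]
    rv=(M.inv()*R.from_matrix([[-.961,.277,0],[.277,.961,0],[0,0,-1]])).as_rotvec(degrees=True)
    print(name,"delta mm",np.round(M.inv().apply(np.array([x+off[0],y+off[1],z])-p)*1000,1),"rot fix",np.round(rv,2),"tcp",np.round(p,4),"grip",round(o["grip_width"]*1e3,1),"t",round(o["clock"],2),"F",np.round(o["ft_force"],1),"q",np.round(o["joint_pos"],2))
if __name__=="__main__":
    for a in sys.argv[1:]: n,z=a.split(","); go(n,float(z))
E
python3 to.py cA,.1 cA,.017
```

```text
cA delta mm [-115.1  -52.1   51. ] rot fix [0.63 0.04 0.76] tcp [0.3081 0.3581 0.1515] grip 60.3 t 1.4 F [0.3 0.9 1.4] q [ 0.86  0.23 -0.22  1.11  0.    1.13]
cA delta mm [-115.  -53.  134.] rot fix [0.63 0.04 0.76] tcp [0.3081 0.3581 0.1515] grip 60.3 t 1.4 F [0.3 0.9 1.4] q [ 0.86  0.23 -0.22  1.11  0.    1.13]
```

Emit:
jog_arm(
  deltas=[
    [[-36,-16,16,0.3,0,0.4,60],[-36,-16,16,0.3,0,0.4,60],[-36,-16,16,0,0,0,60],[-8,-4,3,0,0,0,60],[0,0,0,0,0,0,60]],
  ],
)

```text
clock: 1.9
eef_pos: [0.4122, 0.2695, 0.0968]
tool_rot: [0.144, 0.99, -0.0, 0.0]
ft_force: [0.0, 0.4, 0.4]
grip_width: 0.06
```

```bash
python3 to.py cA,.017
```

```text
cA delta mm [ 8.8  6.2 79.8] rot fix [-0.03  0.03 -0.52] tcp [0.4122 0.2695 0.0968] grip 60.0 t 1.9 F [0.  0.4 0.4] q [ 0.58  0.33 -0.24  1.   -0.    0.87]
```

Emit:
jog_arm(
  deltas=[
    [[9,6,20,0,0,-0.5,60],[0,0,25,0,0,0,60],[0,0,18,0,0,0,60],[0,0,6,0,0,0,60],[0,0,0,0,0,0,60]],
  ],
)

```text
clock: 2.4
eef_pos: [0.4041, 0.2839, 0.0298]
tool_rot: [0.137, 0.991, 0.003, 0.002]
ft_force: [-0.5, 0.2, -0.5]
grip_width: 0.06
```

```bash
python3 to.py cA,.017
```

```text
cA delta mm [-3.  -5.3 12.7] rot fix [0.36 0.15 0.29] tcp [0.4041 0.2839 0.0298] grip 60.0 t 2.4 F [-0.5  0.2 -0.5] q [ 0.61  0.41 -0.33  0.82  0.    0.89]
```

Emit:
jog_arm(
  deltas=[
    [[-3,-5,8,0.3,0,0.3,60],[0,0,4,0,0,0,60],[0,0,0,0,0,0,60]],
  ],
)

```text
clock: 2.7
eef_pos: [0.4065, 0.28, 0.0194]
tool_rot: [0.139, 0.99, 0.002, 0.003]
ft_force: [1.0, -0.5, 0.6]
grip_width: 0.0601
```

```bash
python3 to.py cA,.017
```

```text
cA delta mm [ 0.4 -2.2  2.4] rot fix [0.24 0.29 0.09] tcp [0.4065 0.28   0.0194] grip 60.1 t 2.7 F [ 1.  -0.5  0.6] q [ 0.6   0.43 -0.34  0.8  -0.    0.88]
```

Emit:
jog_arm(
  deltas=[
    [[0,-2,2,0.2,0.3,0,60],[0,0,0,0,0,0,15],[0,0,0,0,0,0,15],[0,0,0,0,0,0,15],[0,0,0,0,0,0,15]],
  ],
)

```text
clock: 3.2
eef_pos: [0.4072, 0.2783, 0.0187]
tool_rot: [0.14, 0.99, 0.001, 0.001]
ft_force: [0.1, -0.1, 0.1]
grip_width: 0.0236
```

Emit:
jog_arm(
  deltas=[
    [[0,0,0,0,0,0,15],[0,0,0,0,0,0,15]],
  ],
)

```text
clock: 3.4
eef_pos: [0.4072, 0.2783, 0.0186]
tool_rot: [0.14, 0.99, 0.001, 0.001]
ft_force: [0.4, 0.1, -0.4]
grip_width: 0.0234
```

```bash
python3 to.py cA,.2 red,.2
```

```text
cA delta mm [   1.3   -0.2 -181.4] rot fix [0.14 0.07 0.03] tcp [0.4072 0.2783 0.0186] grip 23.4 t 3.4 F [ 0.4  0.1 -0.4] q [ 0.6   0.43 -0.34  0.8   0.    0.88]
red delta mm [-332.3 -197.2 -181.5] rot fix [0.14 0.07 0.03] tcp [0.4072 0.2783 0.0186] grip 23.4 t 3.4 F [ 0.4  0.1 -0.4] q [ 0.6   0.43 -0.34  0.8   0.    0.88]
```

Emit:
jog_arm(
  deltas=[
    [[0,0,-30,0,0,0,15],[0,0,-40,0,0,0,15],[-20,-12,-20,0,0,0,15],[-34,-20,-15,0,0,0,15],[-34,-20,-10,0,0,0,15]],
  ],
)

```text
clock: 3.9
eef_pos: [0.474, 0.2039, 0.1348]
tool_rot: [0.135, 0.991, -0.001, -0.003]
ft_force: [0.7, 0.7, -0.3]
grip_width: 0.0235
```

Emit:
jog_arm(
  deltas=[
    [[-34,-20,-5,0,0,0,15],[-34,-20,-4,0,0,0,15],[-34,-20,-2,0,0,0,15],[-34,-20,0,0,0,0,15],[-34,-20,0,0,0,0,15]],
  ],
)

```text
clock: 4.4
eef_pos: [0.6171, 0.0572, 0.1488]
tool_rot: [0.134, 0.991, 0.0, -0.0]
ft_force: [0.3, -0.5, 0.2]
grip_width: 0.0232
```

```bash
python3 to.py red,.16
```

```text
red delta mm [-68.8 -44.1 -11.3] rot fix [ 0.02 -0.03  0.73] tcp [0.6171 0.0572 0.1488] grip 23.2 t 4.4 F [ 0.3 -0.5  0.2] q [0.09 0.52 0.2  1.25 0.   0.36]
```

Emit:
jog_arm(
  deltas=[
    [[-28,-18,-6,0,0,0.3,15],[-22,-14,-4,0,0,0.3,15],[-8,-5,0,0,0,0,15],[0,0,0,0,0,0,15],[0,0,0,0,0,0,15]],
  ],
)

```text
clock: 4.9
eef_pos: [0.6657, -0.0006, 0.1555]
tool_rot: [0.142, 0.99, -0.0, -0.002]
ft_force: [0.3, 0.3, -0.2]
grip_width: 0.0234
```

```bash
cat > look.py <<'E'
import sys
from h import *
from to import *
i=sys.argv[1]; name=sys.argv[2]; z=float(sys.argv[3]); r=float(sys.argv[4])  # z of disc top now
for n in ("scene","top"): shot(n,f"{n}_{i}")
ims=load(["scene","top"],[f"scene_{i}",f"top_{i}"]); p=get_obs()["eef_pos"]
dz=p[2]+.019-.024 if z<0 else z
for ns in (("scene","top"),("top",),("scene",)):
    k={a:ims[a] for a in ns}; q=fit(k,p[:2] if z<0 else P[name],dz,r,1,.018); print(ns,"cover at",np.round(q,4),"score",np.round(score(k,q,dz,r,1)),"minus tcp mm",np.round((q-p[:2])*1e3,1),"minus target mm",np.round((q-P[name])*1e3,1))
go(name,.16)
a=[]
for n in ims:
    u=proj(n,[*P[name],.1]).astype(int); im=cv2.imread(f"pics/{n}_{i}.png"); y=np.clip(u[1],75,405); x=np.clip(u[0],75,565)
    a.append(cv2.resize(im[y-75:y+75,x-75:x+75],(390,390),interpolation=2))
cv2.imwrite(f"pics/v{i}.png",np.hstack(a))
E
python3 look.py 1 red -1 .034
```

```text
('scene', 'top') cover at [ 0.6604 -0.0079] score [28. 18.] minus tcp mm [-5.  -7.9] minus target mm [-11.3  -4.4]
('top',) cover at [ 0.6495 -0.0107] score [18.] minus tcp mm [-15.9 -10.7] minus target mm [-22.2  -7.2]
('scene',) cover at [ 0.6616 -0.0032] score [30.] minus tcp mm [-3.8 -3.2] minus target mm [-10.1   0.3]
red delta mm [-7.  -1.6 -4.3] rot fix [-0.05 -0.22 -0.2 ] tcp [ 0.6654 -0.      0.1557] grip 23.1 t 5.0 F [ 0.3 -0.2 -0.4] q [-0.    0.61  0.38  1.34  0.    0.28]
```

View pics/v1.png

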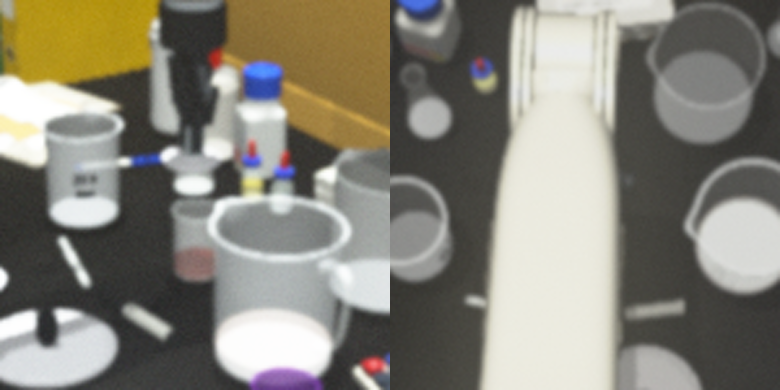

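The cover is held level over the red beaker; the arm hides it from the top camera. Lowering it now.

Emit:
jog_arm(
  deltas=[
    [[-8,-1,15,0,0,-0.2,15],[0,0,18,0,0,0,15],[0,0,10,0,0,0,15],[0,0,0,0,0,0,15],[0,0,0,0,0,0,15]],
  ],
)

```text
clock: 5.5
eef_pos: [0.6716, 0.0009, 0.1094]
tool_rot: [0.136, 0.991, -0.0, -0.003]
ft_force: [-0.8, -0.7, -0.3]
grip_width: 0.0234
```

```bash
python3 to.py red,.0926
```

```text
red delta mm [-1.4 -4.2 16.8] rot fix [-0.04 -0.3   0.4 ] tcp [0.6716 0.0009 0.1094] grip 23.4 t 5.5 F [-0.8 -0.7 -0.3] q [0.   0.65 0.33 1.25 0.   0.27]
```

Emit:
jog_arm(
  deltas=[
    [[-3,-5,3,0,0,0.4,15],[0,0,3,0,0,0,15],[0,0,2,0,0,0,15],[0,0,0,0,0,0,15]],
  ],
)

```text
clock: 5.9
eef_pos: [0.6742, -0.0051, 0.1024]
tool_rot: [0.14, 0.99, 0.0, -0.001]
ft_force: [-0.1, 0.3, -0.1]
grip_width: 0.0233
```

```bash
python3 to.py red,.0926
```

```text
red delta mm [2.9 0.9 9.8] rot fix [-0.01 -0.14 -0.03] tcp [ 0.6742 -0.0051  0.1024] grip 23.3 t 5.9 F [-0.1  0.3 -0.1] q [-0.01  0.66  0.32  1.23  0.    0.27]
```

Emit:
jog_arm(
  deltas=[
    [[1,1,4,0,0,0,15],[0,0,3,0,0,0,15],[0,0,2,0,0,0,15],[0,0,0,0,0,0,15]],
  ],
)

```text
clock: 6.3
eef_pos: [0.6737, -0.0039, 0.0932]
tool_rot: [0.14, 0.99, 0.0, -0.001]
ft_force: [-0.3, 0.3, -0.7]
grip_width: 0.0232
```

```bash
python3 to.py red,.0926
```

```text
red delta mm [ 2.  -0.2  0.6] rot fix [ 0.01 -0.09 -0.04] tcp [ 0.6737 -0.0039  0.0932] grip 23.2 t 6.3 F [-0.3  0.3 -0.7] q [-0.01  0.67  0.31  1.21  0.    0.28]
```

Emit:
jog_arm(
  deltas=[
    [[0,0,1,0,0,0,15],[0,0,0,0,0,0,50],[0,0,0,0,0,0,50],[0,0,0,0,0,0,50],[0,0,0,0,0,0,50]],
  ],
)

```text
clock: 6.8
eef_pos: [0.6743, -0.0038, 0.0929]
tool_rot: [0.14, 0.99, 0.0, 0.0]
ft_force: [0.2, 0.8, 0.1]
grip_width: 0.0503
```

Emit:
jog_arm(
  deltas=[
    [[0,0,-15,0,0,0,50],[0,0,-25,0,0,0,50],[0,0,-35,0,0,0,50],[0,0,-20,0,0,0,50],[0,0,0,0,0,0,50]],
  ],
)

```text
clock: 7.3
eef_pos: [0.6731, -0.0038, 0.1892]
tool_rot: [0.14, 0.99, 0.0, -0.002]
ft_force: [0.9, -0.9, 0.5]
grip_width: 0.0498
```

```bash
python3 to.py red,.0926 cB,.1
```

```text
red delta mm [ 1.1 -0.  96.7] rot fix [-0.03 -0.23 -0.03] tcp [ 0.6731 -0.0038  0.1892] grip 49.8 t 7.3 F [ 0.9 -0.9  0.5] q [-0.01  0.62  0.47  1.43  0.    0.28]
cB delta mm [263.9  24.5  90.3] rot fix [-0.03 -0.23 -0.03] tcp [ 0.6731 -0.0038  0.1892] grip 49.8 t 7.3 F [ 0.9 -0.9  0.5] q [-0.01  0.62  0.47  1.43  0.    0.28]
```

Emit:
jog_arm(
  deltas=[
    [[40,4,10,0,0,0,50],[40,4,14,0,0,0,50],[40,4,16,0,0,0,50],[40,4,16,0,0,0,50],[40,4,16,0,0,0,50]],
  ],
)

```text
clock: 7.8
eef_pos: [0.4859, 0.0709, 0.1104]
tool_rot: [0.143, 0.99, 0.0, 0.001]
ft_force: [0.6, 1.3, -0.7]
grip_width: 0.05
```

Emit:
jog_arm(
  deltas=[
    [[32,2,9,0,0,0,50],[16,1,4,0,0,0,50],[0,0,0,0,0,0,50],[0,0,0,0,0,0,50]],
  ],
)

```text
clock: 8.2
eef_pos: [0.4276, 0.0878, 0.0905]
tool_rot: [0.141, 0.99, -0.002, -0.006]
ft_force: [0.9, -0.2, 1.1]
grip_width: 0.05
```

```bash
python3 to.py cB,.017;  python3 look.py 2 red .086 .034
```

```text
cB delta mm [ 2.1  5.  73.5] rot fix [-0.29 -0.64 -0.09] tcp [0.4276 0.0878 0.0905] grip 50.0 t 8.2 F [ 0.9 -0.2  1.1] q [ 0.2   0.25 -0.38  0.95  0.    0.48]
('scene', 'top') cover at [ 0.6734 -0.0028] score [38. 90.] minus tcp mm [244.9 -90.5] minus target mm [1.7 0.7]
('top',) cover at [ 0.6733 -0.0026] score [90.] minus tcp mm [244.8 -90.2] minus target mm [1.6 0.9]
('scene',) cover at [ 0.6716 -0.0067] score [39.] minus tcp mm [243.1 -94.3] minus target mm [-0.1 -3.2]
red delta mm [-258.3  -19.9  -71.9] rot fix [-0.27 -0.61 -0.14] tcp [0.4285 0.0876 0.0908] grip 50.5 t 8.3 F [ 0.6 -0.2  0.5] q [ 0.2   0.25 -0.38  0.95  0.    0.48]
```

View pics/v2.png

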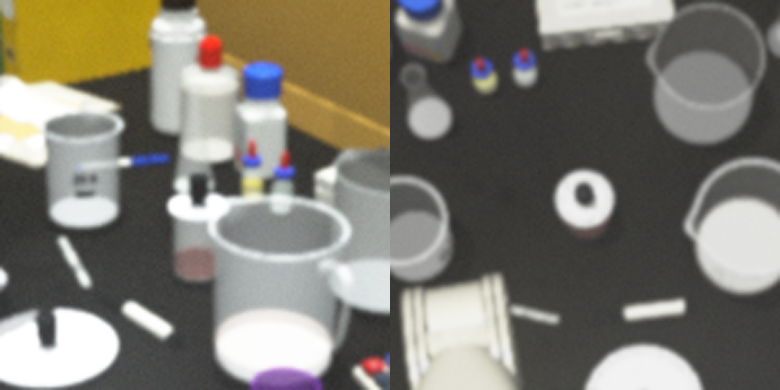

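The red beaker is covered, level and centred within about 2 mm. Next, cover B.

Emit:
jog_arm(
  deltas=[
    [[2,5,20,-0.2,-0.5,0,50],[0,0,24,0,0,0,50],[0,0,12,0,0,0,50],[0,0,3,0,0,0,50],[0,0,0,0,0,0,50]],
  ],
)

```text
clock: 8.8
eef_pos: [0.438, 0.0924, 0.0322]
tool_rot: [0.144, 0.99, 0.001, 0.005]
ft_force: [1.1, -0.4, -0.3]
grip_width: 0.05
```

```bash
python3 to.py cB,.018
```

```text
cB delta mm [11.8 -2.9 14.1] rot fix [ 0.22  0.53 -0.43] tcp [0.438  0.0924 0.0322] grip 50.0 t 8.8 F [ 1.1 -0.4 -0.3] q [ 0.21  0.33 -0.45  0.78 -0.    0.5 ]
```

Emit:
jog_arm(
  deltas=[
    [[10,-3,0,0.2,0.5,-0.4,50],[0,0,6,0,0,0,50],[0,0,3,0,0,0,50],[0,0,0,0,0,0,50]],
  ],
)

```text
clock: 9.2
eef_pos: [0.4295, 0.0924, 0.0244]
tool_rot: [0.14, 0.99, 0.001, 0.002]
ft_force: [-0.2, -0.0, 0.2]
grip_width: 0.0502
```

```bash
python3 to.py cB,.018
```

```text
cB delta mm [ 3.5 -0.4  6.4] rot fix [ 0.13  0.22 -0.06] tcp [0.4295 0.0924 0.0244] grip 50.2 t 9.2 F [-0.2 -0.   0.2] q [ 0.21  0.33 -0.48  0.76  0.    0.49]
```

Emit:
jog_arm(
  deltas=[
    [[3,0,4,0.1,0.2,0,50],[0,0,2,0,0,0,50],[1,0,0,0,0,0,50],[0,0,0,0,0,0,15],[0,0,0,0,0,0,15]],
  ],
)

```text
clock: 9.7
eef_pos: [0.4258, 0.0938, 0.0184]
tool_rot: [0.14, 0.99, 0.0, 0.001]
ft_force: [0.1, 0.3, 2.3]
grip_width: 0.0234
```

Emit:
jog_arm(
  deltas=[
    [[0,0,0,0,0,0,15],[0,0,0,0,0,0,15],[0,0,0,0,0,0,15]],
  ],
)

```text
clock: 10.0
eef_pos: [0.4258, 0.0938, 0.0185]
tool_rot: [0.14, 0.99, 0.0, 0.001]
ft_force: [-0.2, -0.3, -0.4]
grip_width: 0.0235
```

```bash
python3 to.py cB,.018 dark,.16
```

```text
cB delta mm [-0.4 -0.7  0.5] rot fix [ 0.05  0.08 -0.05] tcp [0.4258 0.0938 0.0185] grip 23.5 t 10.0 F [-0.2 -0.3 -0.4] q [ 0.22  0.34 -0.49  0.74  0.    0.5 ]
dark delta mm [-245.4 -504.4 -141.6] rot fix [ 0.05  0.08 -0.05] tcp [0.4258 0.0938 0.0185] grip 23.5 t 10.0 F [-0.2 -0.3 -0.4] q [ 0.22  0.34 -0.49  0.74  0.    0.5 ]
```

Emit:
jog_arm(
  deltas=[
    [[0,0,-30,0,0,0,15],[-5,-8,-40,0,0,0,15],[-15,-30,-30,0,0,0,15],[-19,-40,-25,0,0,0,15],[-19,-40,-10,0,0,0,15]],
  ],
)

```text
clock: 10.5
eef_pos: [0.4469, -0.0352, 0.1555]
tool_rot: [0.134, 0.991, -0.001, -0.003]
ft_force: [1.7, 0.3, -1.2]
grip_width: 0.0232
```

Emit:
jog_arm(
  deltas=[
    [[-19,-40,0,0,0,0,15],[-19,-40,0,0,0,0,15],[-19,-40,0,0,0,0,15],[-19,-40,0,0,0,0,15],[-19,-40,0,0,0,0,15]],
  ],
)

```text
clock: 11.0
eef_pos: [0.4876, -0.2623, 0.1595]
tool_rot: [0.134, 0.991, -0.001, 0.002]
ft_force: [1.5, 1.0, 0.0]
grip_width: 0.0233
```

```bash
python3 to.py dark,.16
```

```text
dark delta mm [-8.470e+01 -1.807e+02 -1.000e-01] rot fix [-0.04  0.2   0.7 ] tcp [ 0.4876 -0.2623  0.1595] grip 23.3 t 11.0 F [1.5 1.  0. ] q [-0.49  0.38  0.01  1.2   0.   -0.23]
```

Emit:
jog_arm(
  deltas=[
    [[-19,-40,0,0,0,0.3,15],[-19,-40,0,0,0,0.3,15],[-19,-40,0,0,0,0,15],[-14,-30,0,0,0,0,15],[-6,-12,0,0,0,0,15]],
  ],
)

```text
clock: 11.5
eef_pos: [0.5162, -0.4509, 0.1569]
tool_rot: [0.142, 0.99, -0.0, 0.001]
ft_force: [0.9, 0.2, -0.7]
grip_width: 0.0233
```

Emit:
jog_arm(
  deltas=[
    [[0,0,0,0,0,0,15],[0,0,0,0,0,0,15]],
  ],
)

```text
clock: 11.7
eef_pos: [0.5152, -0.4528, 0.1546]
tool_rot: [0.144, 0.99, 0.0, 0.0]
ft_force: [0.5, 1.3, -0.9]
grip_width: 0.0236
```

```bash
python3 to.py dark,.11
```

```text
dark delta mm [-7.6 -4.3 44.6] rot fix [ 0.04 -0.   -0.44] tcp [ 0.5152 -0.4528  0.1546] grip 23.6 t 11.7 F [ 0.5  1.3 -0.9] q [-0.72  0.66  0.45  1.37  0.   -0.43]
```

Emit:
jog_arm(
  deltas=[
    [[-7,-4,10,0,0,-0.4,15],[0,0,15,0,0,0,15],[0,0,10,0,0,0,15],[0,0,2,0,0,0,15],[0,0,0,0,0,0,15]],
  ],
)

```text
clock: 12.2
eef_pos: [0.5223, -0.4538, 0.1151]
tool_rot: [0.137, 0.991, 0.001, -0.001]
ft_force: [-0.1, -0.4, -1.7]
grip_width: 0.0235
```

```bash
python3 to.py dark,.0925
```

```text
dark delta mm [-0.5 -5.3 22.6] rot fix [ 0.14 -0.11  0.35] tcp [ 0.5223 -0.4538  0.1151] grip 23.5 t 12.2 F [-0.1 -0.4 -1.7] q [-0.72  0.69  0.41  1.29  0.   -0.44]
```

Emit:
jog_arm(
  deltas=[
    [[0,-6,3,0.1,0,0.3,15],[0,0,4,0,0,0,15],[0,0,3,0,0,0,15],[0,0,0,0,0,0,15]],
  ],
)

```text
clock: 12.6
eef_pos: [0.5214, -0.4602, 0.106]
tool_rot: [0.139, 0.99, -0.0, 0.0]
ft_force: [0.3, -0.4, 0.2]
grip_width: 0.0233
```

```bash
python3 to.py dark,.0925
```

```text
dark delta mm [ 0.4  1.1 13.5] rot fix [-0.04  0.03  0.08] tcp [ 0.5214 -0.4602  0.106 ] grip 23.3 t 12.6 F [ 0.3 -0.4  0.2] q [-0.72  0.7   0.41  1.27 -0.   -0.44]
```

Emit:
jog_arm(
  deltas=[
    [[0,1,5,0,0,0,15],[0,0,5,0,0,0,15],[0,0,3,0,0,0,15],[0,0,0,0,0,0,15]],
  ],
)

```text
clock: 13.0
eef_pos: [0.5217, -0.4594, 0.0922]
tool_rot: [0.139, 0.99, -0.001, 0.0]
ft_force: [0.6, -0.2, -1.1]
grip_width: 0.0233
```

```bash
python3 to.py dark,.0925
```

```text
dark delta mm [ 0.5  0.2 -0.3] rot fix [-0.05  0.06  0.06] tcp [ 0.5217 -0.4594  0.0922] grip 23.3 t 13.0 F [ 0.6 -0.2 -1.1] q [-0.72  0.71  0.38  1.24 -0.   -0.44]
```

Emit:
jog_arm(
  deltas=[
    [[0,0,0,0,0,0,15],[0,0,0,0,0,0,50],[0,0,0,0,0,0,50],[0,0,0,0,0,0,50],[0,0,0,0,0,0,50]],
  ],
)

```text
clock: 13.5
eef_pos: [0.5222, -0.4597, 0.0932]
tool_rot: [0.139, 0.99, -0.001, 0.001]
ft_force: [0.0, 0.1, 0.3]
grip_width: 0.0503
```

Emit:
jog_arm(
  deltas=[
    [[0,0,-15,0,0,0,50],[0,0,-25,0,0,0,50],[0,0,-30,0,0,0,50],[0,0,-10,0,0,0,50],[0,0,0,0,0,0,50]],
  ],
)

```text
clock: 14.0
eef_pos: [0.5214, -0.459, 0.1742]
tool_rot: [0.139, 0.99, -0.0, 0.0]
ft_force: [-0.5, -0.5, 0.2]
grip_width: 0.0499
```

```bash
python3 to.py cM,.1
```

```text
cM delta mm [179.4 142.6  74.1] rot fix [-0.02  0.    0.07] tcp [ 0.5214 -0.459   0.1742] grip 49.9 t 14.0 F [-0.5 -0.5  0.2] q [-0.72  0.67  0.52  1.43 -0.   -0.44]
```

Emit:
jog_arm(
  deltas=[
    [[25,20,8,0,0,0,50],[35,28,14,0,0,0,50],[35,28,15,0,0,0,50],[35,28,15,0,0,0,50],[25,20,10,0,0,0,50]],
  ],
)

```text
clock: 14.5
eef_pos: [0.4037, -0.2947, 0.1026]
tool_rot: [0.141, 0.99, -0.001, 0.0]
ft_force: [-0.7, -0.3, 0.5]
grip_width: 0.05
```

Emit:
jog_arm(
  deltas=[
    [[10,8,4,0,0,0,50],[0,0,0,0,0,0,50],[0,0,0,0,0,0,50]],
  ],
)

```text
clock: 14.8
eef_pos: [0.3891, -0.2774, 0.0935]
tool_rot: [0.14, 0.99, 0.002, -0.005]
ft_force: [0.9, -0.5, 0.0]
grip_width: 0.0504
```

```bash
python3 look.py 3 dark .0855 .034; python3 to.py cM,.018
```

```text
('scene', 'top') cover at [ 0.5233 -0.4582] score [68. 89.] minus tcp mm [ 133.5 -180. ] minus target mm [2.  0.8]
('top',) cover at [ 0.5227 -0.4566] score [90.] minus tcp mm [ 132.9 -178.4] minus target mm [1.4 2.4]
('scene',) cover at [ 0.5238 -0.4593] score [69.] minus tcp mm [ 134.  -181.1] minus target mm [ 2.5 -0.3]
dark delta mm [-175.8 -137.1  -68.3] rot fix [ 0.16 -0.56 -0.  ] tcp [ 0.3898 -0.2782  0.0938] grip 50.0 t 14.9 F [ 0.1 -0.2 -0.5] q [-0.62  0.32 -0.27  0.99 -0.   -0.34]
cM delta mm [ 2.3  4.8 75.9] rot fix [ 0.16 -0.56 -0.  ] tcp [ 0.3898 -0.2782  0.0938] grip 50.0 t 14.9 F [ 0.1 -0.2 -0.5] q [-0.62  0.32 -0.27  0.99 -0.   -0.34]
```

View pics/v3.png

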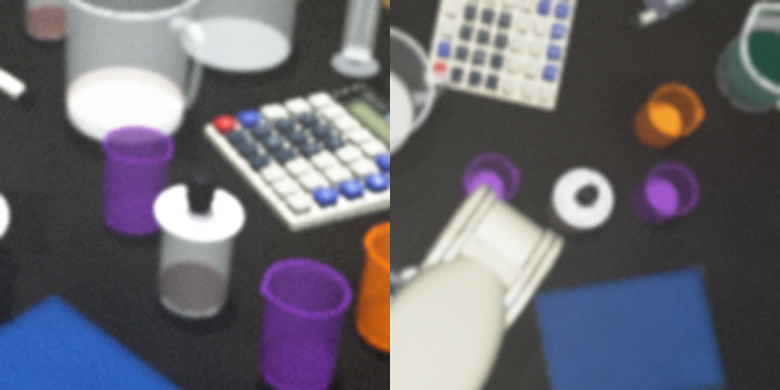

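The dark beaker is covered level and within about 2 mm. Now the medium cover.

Emit:
jog_arm(
  deltas=[
    [[2,5,20,0,0,0,50],[0,0,24,0,0,0,50],[0,0,12,0,0,0,50],[0,0,4,0,0,0,50],[0,0,0,0,0,0,50]],
  ],
)

```text
clock: 15.4
eef_pos: [0.3959, -0.2795, 0.034]
tool_rot: [0.141, 0.99, -0.001, 0.0]
ft_force: [-0.8, -0.2, -0.6]
grip_width: 0.0501
```

```bash
python3 to.py cM,.018
```

```text
cM delta mm [ 9.3  4.7 16. ] rot fix [-0.08  0.06 -0.17] tcp [ 0.3959 -0.2795  0.034 ] grip 50.1 t 15.4 F [-0.8 -0.2 -0.6] q [-0.61  0.39 -0.34  0.83 -0.   -0.33]
```

Emit:
jog_arm(
  deltas=[
    [[8,4,2,0,0,0,50],[0,0,6,0,0,0,50],[0,0,3,0,0,0,50],[0,0,0,0,0,0,50]],
  ],
)

```text
clock: 15.8
eef_pos: [0.3907, -0.2748, 0.024]
tool_rot: [0.142, 0.99, -0.002, 0.002]
ft_force: [-0.3, 0.3, -0.2]
grip_width: 0.0501
```

```bash
python3 to.py cM,.018
```

```text
cM delta mm [3.  1.5 6. ] rot fix [-0.16  0.3  -0.22] tcp [ 0.3907 -0.2748  0.024 ] grip 50.1 t 15.8 F [-0.3  0.3 -0.2] q [-0.61  0.39 -0.38  0.79 -0.   -0.33]
```

Emit:
jog_arm(
  deltas=[
    [[3,1,3,-0.1,0.2,-0.2,50],[0,0,2,0,0,0,50],[1,0,1,0,0,0,50],[0,0,0,0,0,0,15],[0,0,0,0,0,0,15]],
  ],
)

```text
clock: 16.3
eef_pos: [0.3875, -0.2731, 0.0184]
tool_rot: [0.14, 0.99, -0.001, 0.001]
ft_force: [1.0, -1.5, 0.1]
grip_width: 0.0234
```

Emit:
jog_arm(
  deltas=[
    [[0,0,0,0,0,0,15],[0,0,0,0,0,0,15],[0,0,0,0,0,0,15]],
  ],
)

```text
clock: 16.6
eef_pos: [0.3876, -0.2731, 0.0184]
tool_rot: [0.14, 0.99, -0.001, 0.002]
ft_force: [-0.7, 0.1, 0.7]
grip_width: 0.0234
```

```bash
python3 to.py cM,.018 green,.2
```

```text
cM delta mm [-0.5  0.8  0.4] rot fix [-0.11  0.19  0.  ] tcp [ 0.3876 -0.2731  0.0184] grip 23.4 t 16.6 F [-0.7  0.1  0.7] q [-0.61  0.4  -0.39  0.78 -0.   -0.33]
green delta mm [  61.3  733.9 -183.2] rot fix [-0.11  0.19  0.  ] tcp [ 0.3876 -0.2731  0.0184] grip 23.4 t 16.6 F [-0.7  0.1  0.7] q [-0.61  0.4  -0.39  0.78 -0.   -0.33]
```

Emit:
jog_arm(
  deltas=[
    [[0,0,-25,0,0,0,15],[0,0,-40,0,0,0,15],[2,15,-35,0,0,0,15],[3,30,-30,0,0,0,15],[3,40,-20,0,0,0,15]],
  ],
)

```text
clock: 17.1
eef_pos: [0.4005, -0.1884, 0.1693]
tool_rot: [0.144, 0.99, 0.001, -0.003]
ft_force: [0.6, -0.5, -0.9]
grip_width: 0.0235
```

Emit:
jog_arm(
  deltas=[
    [[3,40,-10,0,0,0,15],[3,40,0,0,0,0,15],[3,40,0,0,0,0,15],[3,40,0,0,0,0,15],[3,40,0,0,0,0,15]],
  ],
)

```text
clock: 17.6
eef_pos: [0.4465, 0.0136, 0.1849]
tool_rot: [0.146, 0.989, 0.0, 0.003]
ft_force: [0.5, -0.4, -1.0]
grip_width: 0.0238
```

Emit:
jog_arm(
  deltas=[
    [[3,40,0,0,0,0,15],[3,40,0,0,0,0,15],[3,40,0,0,0,0,15],[3,40,0,0,0,0,15],[3,40,0,0,0,0,15]],
  ],
)

```text
clock: 18.1
eef_pos: [0.4893, 0.218, 0.1846]
tool_rot: [0.146, 0.989, 0.0, 0.002]
ft_force: [2.1, 0.6, -1.5]
grip_width: 0.0237
```

```bash
python3 to.py green,.2
```

```text
green delta mm [ 26.3 233.9 -15.4] rot fix [ 0.04  0.28 -0.65] tcp [0.4893 0.218  0.1846] grip 23.7 t 18.1 F [ 2.1  0.6 -1.5] q [ 0.42  0.33  0.01  1.24 -0.    0.71]
```

Emit:
jog_arm(
  deltas=[
    [[4,40,-3,0,0,-0.3,15],[4,40,-3,0,0,-0.3,15],[4,40,-3,0,0,0,15],[4,40,-3,0,0,0,15],[4,30,-3,0,0,0,15]],
  ],
)

```text
clock: 18.6
eef_pos: [0.5221, 0.4148, 0.1966]
tool_rot: [0.139, 0.99, -0.002, 0.001]
ft_force: [0.4, -0.0, -1.2]
grip_width: 0.0234
```

Emit:
jog_arm(
  deltas=[
    [[3,18,0,0,0,0,15],[1,6,0,0,0,0,15],[0,0,0,0,0,0,15],[0,0,0,0,0,0,15]],
  ],
)

```text
clock: 19.0
eef_pos: [0.5233, 0.4434, 0.1929]
tool_rot: [0.136, 0.991, -0.003, -0.001]
ft_force: [0.0, -0.6, -1.3]
grip_width: 0.0234
```

```bash
python3 to.py green,.16
```

```text
green delta mm [-6.1  8.3 32.8] rot fix [-0.34 -0.03  0.4 ] tcp [0.5233 0.4434 0.1929] grip 23.4 t 19.0 F [ 0.  -0.6 -1.3] q [ 0.7   0.65  0.54  1.46 -0.    0.98]
```

Emit:
jog_arm(
  deltas=[
    [[-6,8,5,0,0,0,15],[0,0,10,0,0,0,15],[0,0,8,0,0,0,15],[0,0,2,0,0,0,15],[0,0,0,0,0,0,15]],
  ],
)

```text
clock: 19.5
eef_pos: [0.5326, 0.4451, 0.1656]
tool_rot: [0.139, 0.99, -0.004, -0.001]
ft_force: [-0.5, -0.3, -0.2]
grip_width: 0.0233
```

```bash
python3 to.py green,.1384
```

```text
green delta mm [ 2.4  4.2 27.2] rot fix [-0.47 -0.06  0.11] tcp [0.5326 0.4451 0.1656] grip 23.3 t 19.5 F [-0.5 -0.3 -0.2] q [ 0.7   0.68  0.52  1.42 -0.    0.98]
```

Emit:
jog_arm(
  deltas=[
    [[1,4,3,-0.4,0,0,15],[0,0,4,0,0,0,15],[0,0,4,0,0,0,15],[0,0,0,0,0,0,15],[0,0,0,0,0,0,15]],
  ],
)

```text
clock: 20.0
eef_pos: [0.5327, 0.4495, 0.1543]
tool_rot: [0.139, 0.99, 0.0, -0.0]
ft_force: [0.0, 0.3, -1.2]
grip_width: 0.0237
```

```bash
python3 to.py green,.1384
```

```text
green delta mm [ 1.3 -0.3 15.9] rot fix [-0.   -0.05  0.11] tcp [0.5327 0.4495 0.1543] grip 23.7 t 20.0 F [ 0.   0.3 -1.2] q [0.7  0.68 0.5  1.39 0.   0.98]
```

Emit:
jog_arm(
  deltas=[
    [[1,0,5,0,0,0,15],[0,0,5,0,0,0,15],[0,0,3,0,0,0,15],[0,0,2,0,0,0,15],[0,0,0,0,0,0,15]],
  ],
)

```text
clock: 20.5
eef_pos: [0.5316, 0.45, 0.1381]
tool_rot: [0.139, 0.99, 0.0, -0.0]
ft_force: [-0.5, 0.0, -0.7]
grip_width: 0.0235
```

```bash
python3 to.py green,.1384
```

```text
green delta mm [ 0.1 -0.5 -0.3] rot fix [ 0.02 -0.03  0.13] tcp [0.5316 0.45   0.1381] grip 23.5 t 20.5 F [-0.5  0.  -0.7] q [0.7  0.69 0.46 1.35 0.   0.98]
```

Emit:
jog_arm(
  deltas=[
    [[0,0,1,0,0,0,15],[0,0,0,0,0,0,50],[0,0,0,0,0,0,50],[0,0,0,0,0,0,50],[0,0,0,0,0,0,50]],
  ],
)

```text
clock: 21.0
eef_pos: [0.5324, 0.4506, 0.1389]
tool_rot: [0.139, 0.99, 0.001, 0.001]
ft_force: [-0.8, 0.7, -0.4]
grip_width: 0.0501
```

Emit:
jog_arm(
  deltas=[
    [[0,0,-15,0,0,0,50],[0,0,-20,0,0,0,50],[0,0,-20,0,0,0,50],[0,0,-5,0,0,0,50],[0,0,0,0,0,0,50]],
  ],
)

```text
clock: 21.5
eef_pos: [0.5318, 0.4499, 0.1989]
tool_rot: [0.139, 0.99, 0.0, -0.0]
ft_force: [-0.2, 0.2, -0.5]
grip_width: 0.0502
```

```bash
python3 to.py cL,.1
```

```text
cL delta mm [ -52.9 -536.1   98.7] rot fix [ 0.02 -0.03  0.11] tcp [0.5318 0.4499 0.1989] grip 50.2 t 21.5 F [-0.2  0.2 -0.5] q [0.7  0.67 0.59 1.49 0.   0.98]
```

Emit:
jog_arm(
  deltas=[
    [[-2,-25,0,0,0,0,50],[-4,-40,0,0,0,0,50],[-4,-40,0,0,0,0,50],[-4,-40,5,0,0,0,50],[-4,-40,8,0,0,0,50]],
  ],
)

```text
clock: 22.0
eef_pos: [0.4962, 0.2663, 0.1787]
tool_rot: [0.135, 0.991, -0.0, -0.001]
ft_force: [0.7, -0.8, -0.3]
grip_width: 0.05
```

Emit:
jog_arm(
  deltas=[
    [[-4,-40,10,0,0,0,50],[-4,-40,12,0,0,0,50],[-4,-40,12,0,0,0,50],[-4,-40,12,0,0,0,50],[-4,-40,12,0,0,0,50]],
  ],
)

```text
clock: 22.5
eef_pos: [0.4565, 0.0598, 0.115]
tool_rot: [0.134, 0.991, -0.001, -0.002]
ft_force: [1.1, 0.4, 0.1]
grip_width: 0.0497
```

```bash
python3 to.py cL,.1
```

```text
cL delta mm [ -16.6 -140.4   15.3] rot fix [-0.16 -0.26  0.7 ] tcp [0.4565 0.0598 0.115 ] grip 49.7 t 22.5 F [1.1 0.4 0.1] q [ 0.13  0.26 -0.3   1.03 -0.    0.4 ]
```

Emit:
jog_arm(
  deltas=[
    [[-4,-40,4,0,0,0.3,50],[-4,-40,4,0,0,0.3,50],[-3,-28,2,0,0,0,50],[-2,-14,0,0,0,0,50],[0,-4,0,0,0,0,50]],
  ],
)

```text
clock: 23.0
eef_pos: [0.4259, -0.0735, 0.0986]
tool_rot: [0.143, 0.99, -0.002, -0.008]
ft_force: [-0.4, -0.8, -0.4]
grip_width: 0.05
```

Emit:
jog_arm(
  deltas=[
    [[0,0,0,0,0,0,50],[0,0,0,0,0,0,50]],
  ],
)

```text
clock: 23.2
eef_pos: [0.4249, -0.0732, 0.0977]
tool_rot: [0.143, 0.99, -0.002, -0.009]
ft_force: [1.0, -0.1, 0.6]
grip_width: 0.0496
```

```bash
python3 look.py 4 green .132 .056; python3 to.py cL,.018
```

```text
('scene', 'top') cover at [0.5309 0.4524] score [33. 61.] minus tcp mm [105.8 525.3] minus target mm [-0.5  2.8]
('top',) cover at [0.5294 0.452 ] score [61.] minus tcp mm [104.2 524.9] minus target mm [-2.   2.4]
('scene',) cover at [0.5368 0.4626] score [38.] minus tcp mm [111.7 535.6] minus target mm [ 5.4 13. ]
green delta mm [ 46.6 530.9 -64.6] rot fix [-0.35 -0.95 -0.32] tcp [ 0.4251 -0.0729  0.0978] grip 50.6 t 23.3 F [ 0.1 -0.1 -0.2] q [-0.17  0.23 -0.38  0.98 -0.    0.12]
cL delta mm [-13.   -3.5  79.6] rot fix [-0.35 -0.95 -0.32] tcp [ 0.4251 -0.0729  0.0978] grip 50.6 t 23.3 F [ 0.1 -0.1 -0.2] q [-0.17  0.23 -0.38  0.98 -0.    0.12]
```

View pics/v4.png

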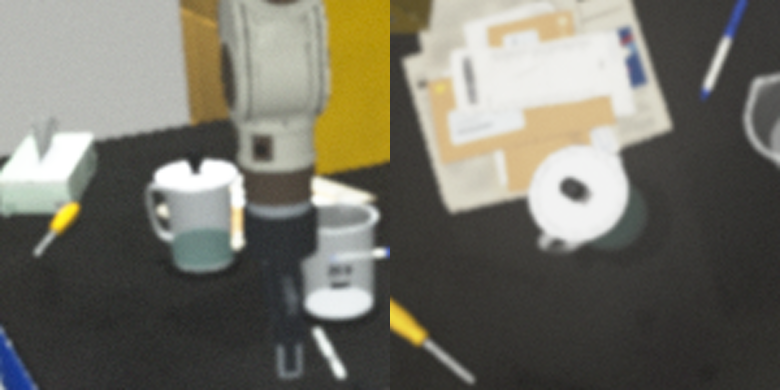

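The medium cover is on the green jug, level in the scene view, and the top fit is within about 3 mm. The scene fit is thrown off by the pale jug wall, so I'll recheck it at the end. Now the large cover.

Emit:
jog_arm(
  deltas=[
    [[-10,-4,10,0,-0.5,-0.3,50],[0,0,20,0,0,0,50],[0,0,15,0,0,0,50],[0,0,5,0,0,0,50],[0,0,0,0,0,0,50]],
  ],
)

```text
clock: 23.8
eef_pos: [0.4363, -0.0758, 0.0473]
tool_rot: [0.136, 0.991, -0.002, -0.002]
ft_force: [0.4, 0.7, 0.7]
grip_width: 0.0501
```

```bash
python3 to.py cL,.018
```

```text
cL delta mm [-0.1 -4.2 29.4] rot fix [-0.27 -0.19  0.49] tcp [ 0.4363 -0.0758  0.0473] grip 50.1 t 23.8 F [0.4 0.7 0.7] q [-0.17  0.31 -0.43  0.83 -0.    0.1 ]
```

Emit:
jog_arm(
  deltas=[
    [[2,-4,8,-0.2,-0.2,0.4,50],[2,0,8,0,0,0,50],[1,0,4,0,0,0,50],[0,0,0,0,0,0,50]],
  ],
)

```text
clock: 24.2
eef_pos: [0.4311, -0.078, 0.0272]
tool_rot: [0.139, 0.99, -0.001, 0.001]
ft_force: [-0.3, 0.2, 0.5]
grip_width: 0.0502
```

```bash
python3 to.py cL,.018
```

```text
cL delta mm [-4.4 -0.8  9.2] rot fix [-0.03  0.18  0.15] tcp [ 0.4311 -0.078   0.0272] grip 50.2 t 24.2 F [-0.3  0.2  0.5] q [-0.18  0.33 -0.47  0.77 -0.    0.1 ]
```

Emit:
jog_arm(
  deltas=[
    [[-4,-1,5,0,0,0,50],[0,0,3,0,0,0,50],[0,0,1,0,0,0,50],[0,0,0,0,0,0,50]],
  ],
)

```text
clock: 24.6
eef_pos: [0.4359, -0.0806, 0.018]
tool_rot: [0.139, 0.99, -0.001, 0.002]
ft_force: [0.2, -0.2, -0.7]
grip_width: 0.0495
```

```bash
python3 to.py cL,.018
```

```text
cL delta mm [ 0.8  0.4 -0.1] rot fix [-0.03  0.27  0.12] tcp [ 0.4359 -0.0806  0.018 ] grip 49.5 t 24.6 F [ 0.2 -0.2 -0.7] q [-0.18  0.35 -0.47  0.74 -0.    0.1 ]
```

Emit:
jog_arm(
  deltas=[
    [[1,0,0,0,0.2,0.1,50],[0,0,0,0,0,0,15],[0,0,0,0,0,0,15],[0,0,0,0,0,0,15],[0,0,0,0,0,0,15]],
  ],
)

```text
clock: 25.1
eef_pos: [0.435, -0.0805, 0.0184]
tool_rot: [0.14, 0.99, -0.0, 0.001]
ft_force: [0.1, 0.4, -1.3]
grip_width: 0.0234
```

Emit:
jog_arm(
  deltas=[
    [[0,0,0,0,0,0,15],[0,0,0,0,0,0,15]],
  ],
)

```text
clock: 25.3
eef_pos: [0.435, -0.0805, 0.0184]
tool_rot: [0.14, 0.99, -0.001, 0.001]
ft_force: [0.4, 0.2, -0.5]
grip_width: 0.0238
```

```bash
python3 to.py cL,.018 pink,.22
```

```text
cL delta mm [-0.   0.5  0.4] rot fix [-0.05  0.09  0.01] tcp [ 0.435  -0.0805  0.0184] grip 23.8 t 25.3 F [ 0.4  0.2 -0.5] q [-0.18  0.35 -0.47  0.75 -0.    0.1 ]
pink delta mm [-230.5  -60.6 -201.2] rot fix [-0.05  0.09  0.01] tcp [ 0.435  -0.0805  0.0184] grip 23.8 t 25.3 F [ 0.4  0.2 -0.5] q [-0.18  0.35 -0.47  0.75 -0.    0.1 ]
```

Emit:
jog_arm(
  deltas=[
    [[0,0,-20,0,0,0,15],[0,0,-40,0,0,0,15],[0,0,-45,0,0,0,15],[0,0,-45,0,0,0,15],[0,0,-30,0,0,0,15]],
  ],
)

```text
clock: 25.8
eef_pos: [0.4292, -0.0791, 0.1982]
tool_rot: [0.14, 0.99, 0.0, -0.008]
ft_force: [1.4, -0.2, -1.4]
grip_width: 0.0234
```

Emit:
jog_arm(
  deltas=[
    [[-15,-4,-15,0,0,0,15],[-30,-8,-4,0,0,0,15],[-35,-9,-2,0,0,0,15],[-35,-9,-2,0,0,0,15],[-35,-9,-2,0,0,0,15]],
  ],
)

```text
clock: 26.3
eef_pos: [0.5657, -0.1583, 0.2298]
tool_rot: [0.138, 0.99, 0.0, -0.003]
ft_force: [0.3, 0.1, -1.4]
grip_width: 0.0234
```

```bash
python3 to.py pink,.21
```

```text
pink delta mm [-83.1 -22.2  19.3] rot fix [-0.01 -0.37  0.22] tcp [ 0.5657 -0.1583  0.2298] grip 23.4 t 26.3 F [ 0.3  0.1 -1.4] q [-0.27  0.42  0.26  1.41 -0.    0.  ]
```

Emit:
jog_arm(
  deltas=[
    [[-32,-9,3,0,0,0,15],[-25,-7,4,0,0,0,15],[-12,-3,3,0,0,0,15],[-3,-1,0,0,0,0,15],[0,0,0,0,0,0,15]],
  ],
)

```text
clock: 26.8
eef_pos: [0.6338, -0.2009, 0.2139]
tool_rot: [0.139, 0.99, 0.001, -0.006]
ft_force: [0.1, 1.1, -0.8]
grip_width: 0.0235
```

```bash
python3 to.py pink,.185
```

```text
pink delta mm [-6.2  0.2 28.8] rot fix [ 0.01 -0.64  0.1 ] tcp [ 0.6338 -0.2009  0.2139] grip 23.5 t 26.8 F [ 0.1  1.1 -0.8] q [-0.31  0.6   0.51  1.49 -0.   -0.03]
```

Emit:
jog_arm(
  deltas=[
    [[-5,0,5,0,-0.5,0,15],[0,0,10,0,0,0,15],[0,0,8,0,0,0,15],[0,0,0,0,0,0,15],[0,0,0,0,0,0,15]],
  ],
)

```text
clock: 27.3
eef_pos: [0.6362, -0.2003, 0.1894]
tool_rot: [0.138, 0.99, 0.001, -0.002]
ft_force: [0.2, -0.5, -1.1]
grip_width: 0.0233
```

```bash
python3 to.py pink,.1629
```

```text
pink delta mm [-3.8 -1.  26.4] rot fix [ 0.03 -0.23  0.18] tcp [ 0.6362 -0.2003  0.1894] grip 23.3 t 27.3 F [ 0.2 -0.5 -1.1] q [-0.31  0.61  0.45  1.42  0.   -0.03]
```

Emit:
jog_arm(
  deltas=[
    [[-3,-1,4,0,-0.2,0.2,15],[0,0,4,0,0,0,15],[0,0,3,0,0,0,15],[0,0,0,0,0,0,15]],
  ],
)

```text
clock: 27.7
eef_pos: [0.6393, -0.2021, 0.1784]
tool_rot: [0.14, 0.99, 0.0, 0.001]
ft_force: [-0.0, -0.2, -1.9]
grip_width: 0.0235
```

```bash
python3 to.py pink,.1629;python3 look.py 5 pink -1 .073
```

```text
pink delta mm [-0.3 -0.1 15.5] rot fix [ 0.03  0.08 -0.03] tcp [ 0.6393 -0.2021  0.1784] grip 23.5 t 27.7 F [-0.  -0.2 -1.9] q [-0.31  0.61  0.43  1.39  0.   -0.03]
('scene', 'top') cover at [ 0.6426 -0.1992] score [36. 27.] minus tcp mm [3.2 3. ] minus target mm [3.1 3.1]
('top',) cover at [ 0.6359 -0.1964] score [29.] minus tcp mm [-3.5  5.8] minus target mm [-3.6  5.9]
('scene',) cover at [ 0.6415 -0.201 ] score [36.] minus tcp mm [2.1 1.1] minus target mm [2.  1.3]
pink delta mm [-0.1 -0.1 18.9] rot fix [ 0.03  0.11 -0.03] tcp [ 0.6394 -0.2022  0.1789] grip 23.3 t 27.8 F [-0.3 -0.6 -1.3] q [-0.31  0.61  0.43  1.39  0.   -0.03]
```

View pics/v5.png

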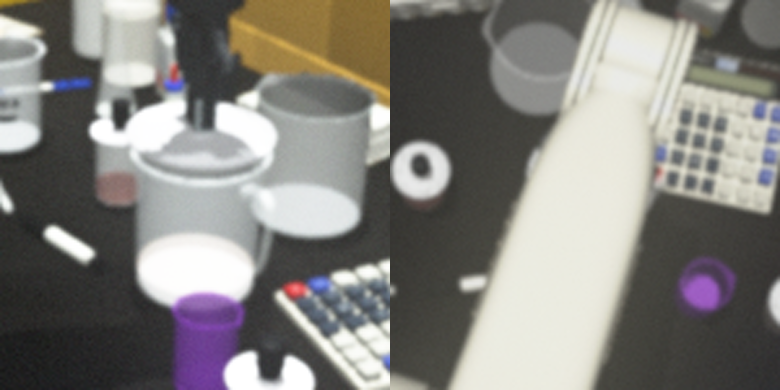

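The large cover hangs centred just above the pink rim, so I'll lower it.

Emit:
jog_arm(
  deltas=[
    [[0,0,5,0,0,0,15],[0,0,4,0,0,0,15],[0,0,3,0,0,0,15],[0,0,1,0,0,0,15],[0,0,0,0,0,0,15]],
  ],
)

```text
clock: 28.3
eef_pos: [0.6396, -0.2023, 0.1649]
tool_rot: [0.14, 0.99, 0.0, 0.001]
ft_force: [1.0, 0.9, -1.4]
grip_width: 0.0231
```

```bash
python3 to.py pink,.1629
```

```text
pink delta mm [ 0.  -0.1  2. ] rot fix [ 0.03  0.13 -0.03] tcp [ 0.6396 -0.2023  0.1649] grip 23.1 t 28.3 F [ 1.   0.9 -1.4] q [-0.31  0.62  0.41  1.36  0.   -0.03]
```

Emit:
jog_arm(
  deltas=[
    [[0,0,2,0,0,0,15],[0,0,0,0,0,0,15],[0,0,0,0,0,0,50],[0,0,0,0,0,0,50],[0,0,0,0,0,0,50]],
  ],
)

```text
clock: 28.8
eef_pos: [0.6404, -0.2025, 0.1641]
tool_rot: [0.14, 0.99, -0.0, 0.003]
ft_force: [-0.9, -0.1, -0.6]
grip_width: 0.0502
```

Emit:
jog_arm(
  deltas=[
    [[0,0,0,0,0,0,50],[0,0,-15,0,0,0,50],[0,0,-20,0,0,0,50],[0,0,-20,0,0,0,50],[0,0,-5,0,0,0,50]],
  ],
)

```text
clock: 29.3
eef_pos: [0.6393, -0.2022, 0.2249]
tool_rot: [0.14, 0.99, 0.0, 0.001]
ft_force: [0.2, -0.0, 1.2]
grip_width: 0.0504
```

Emit:
jog_arm(
  deltas=[
    [[25,0,0,0,0,0,50],[40,0,0,0,0,0,50],[40,0,0,0,0,0,50],[40,0,0,0,0,0,50],[40,0,0,0,0,0,50]],
  ],
)

```text
clock: 29.8
eef_pos: [0.4602, -0.1504, 0.2197]
tool_rot: [0.14, 0.99, -0.0, 0.003]
ft_force: [-0.7, 0.5, 0.7]
grip_width: 0.0498
```

Emit:
jog_arm(
  deltas=[
    [[40,0,0,0,0,0,50],[40,0,0,0,0,0,50],[30,0,0,0,0,0,50],[10,0,0,0,0,0,50],[0,0,0,0,0,0,50]],
  ],
)

```text
clock: 30.3
eef_pos: [0.3343, -0.114, 0.2168]
tool_rot: [0.14, 0.99, -0.0, 0.002]
ft_force: [1.4, -0.5, -0.1]
grip_width: 0.0501
```

```bash
for a in "red .086 .034" "dark .0855 .034" "green .132 .056" "pink .1565 .073"; do set -- $a; python3 look.py 6$1 $1 $2 $3 | grep cover; done
python3 - <<'E'
import cv2,numpy as np
a=[cv2.imread(f"pics/v6{k}.png") for k in("green","pink")]
s=cv2.imread("pics/scene_6pink.png")[170:420,200:520]; cv2.imwrite("pics/f1.png",cv2.resize(s,None,fx=2.4,fy=2.4,interpolation=2))
cv2.imwrite("pics/f2.png",cv2.resize(np.vstack(a),(600,600)))
E
```

```text
('scene', 'top') cover at [6.722e-01 2.000e-04] score [32. 90.] minus tcp mm [336.1 114.7] minus target mm [0.5 3.7]
('top',) cover at [ 0.6733 -0.0026] score [90.] minus tcp mm [337.2 111.9] minus target mm [1.6 0.9]
('scene',) cover at [0.6698 0.0008] score [34.] minus tcp mm [333.8 115.3] minus target mm [-1.9  4.3]
('scene', 'top') cover at [ 0.5234 -0.4583] score [67. 89.] minus tcp mm [ 186.7 -343.7] minus target mm [2.1 0.7]
('top',) cover at [ 0.5218 -0.4575] score [90.] minus tcp mm [ 185.2 -342.9] minus target mm [0.5 1.5]
('scene',) cover at [ 0.5239 -0.4592] score [69.] minus tcp mm [ 187.3 -344.5] minus target mm [ 2.6 -0.2]
('scene', 'top') cover at [0.5292 0.452 ] score [19. 63.] minus tcp mm [192.9 566.6] minus target mm [-2.2  2.4]
('top',) cover at [0.5295 0.4521] score [63.] minus tcp mm [193.2 566.6] minus target mm [-1.9  2.5]
('scene',) cover at [0.5264 0.4551] score [20.] minus tcp mm [190.1 569.6] minus target mm [-5.   5.5]
('scene', 'top') cover at [ 0.6406 -0.1999] score [27. 68.] minus tcp mm [304.7 -85.5] minus target mm [1.1 2.4]
('top',) cover at [ 0.6381 -0.199 ] score [69.] minus tcp mm [302.2 -84.6] minus target mm [-1.4  3.3]
('scene',) cover at [ 0.6406 -0.205 ] score [30.] minus tcp mm [304.8 -90.6] minus target mm [ 1.1 -2.7]
```

View pics/f1.png

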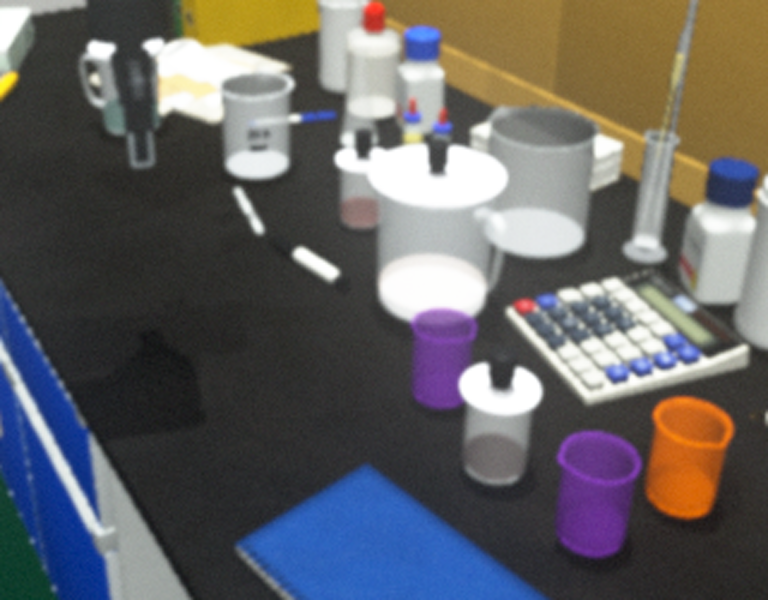

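View pics/f2.png

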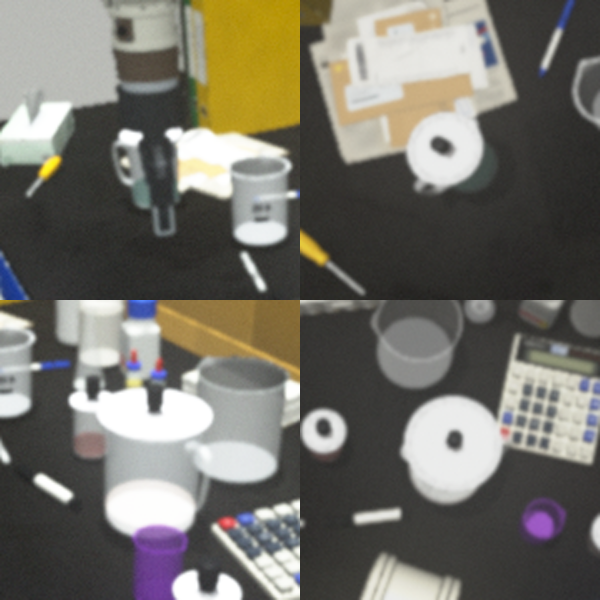

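The red, dark and pink covers are on and level. The gripper hides the green jug in the scene view, so I'll move aside for one last look.

Emit:
jog_arm(
  deltas=[
    [[0,-30,0,0,0,0,50],[0,-40,0,0,0,0,50],[0,-40,0,0,0,0,50],[0,-20,0,0,0,0,50],[0,0,0,0,0,0,50]],
  ],
)

```text
clock: 31.2
eef_pos: [0.3022, -0.2443, 0.2156]
tool_rot: [0.137, 0.991, 0.0, 0.001]
ft_force: [-0.2, 0.5, -1.4]
grip_width: 0.0501
```

Run:
```python
from h import *
im=shot("scene","s7"); b=cv2.imread("pics/s7.png"); 
for z,c in ((.132,(0,0,255)),(.140,(0,255,0))):
    for a in np.linspace(0,6.28,30):
        u=np.round(proj("scene",[.530+.056*np.cos(a),.452+.056*np.sin(a),z])).astype(int); b[u[1],u[0]]=c
o=cv2.imread("pics/s7.png")
f=lambda q:cv2.resize(q[160:240,215:295],(400,400),interpolation=2)
cv2.imwrite("pics/f3.png",np.hstack([f(o),f(b)]))
```

```text
(no output)
```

View pics/f3.png

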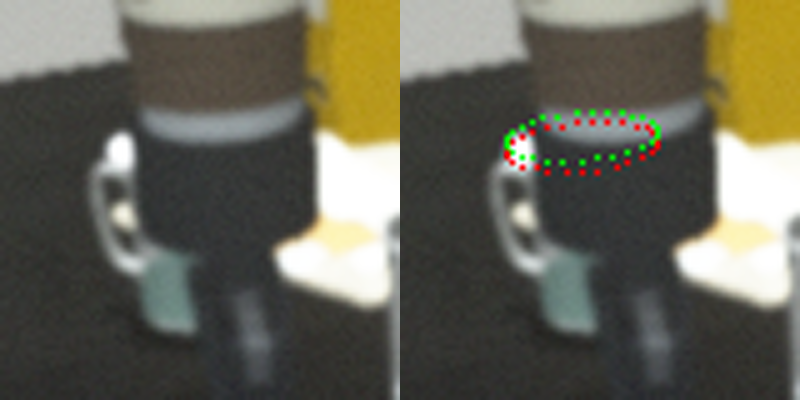

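It's still occluded, but scene_4, taken after the placing, had a clear view. I'll overlay the circles on that one.

Run:
```python
from h import *
o=cv2.imread("pics/scene_4.png"); b=o.copy()
for z,c in ((.132,(0,0,255)),(.140,(0,200,0))):
    for a in np.linspace(0,6.28,30):
        u=np.round(proj("scene",[.530+.056*np.cos(a),.452+.056*np.sin(a),z])).astype(int); b[u[1],u[0]]=c
f=lambda q:cv2.resize(q[165:235,220:290],(400,400),interpolation=2)
cv2.imwrite("pics/f4.png",np.hstack([f(o),f(b)]))
```

```text
(no output)
```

View pics/f4.png

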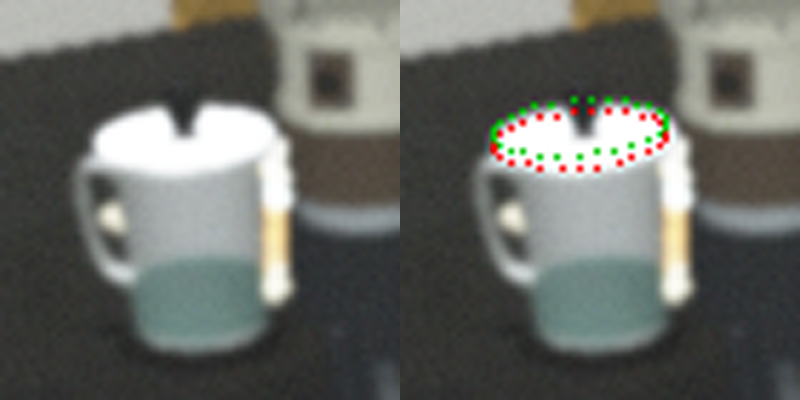

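The disc matches the seated circle (red, disc top at 0.132 m), not the raised one (green), and it is level. Handing in.

```bash
python3 -c "
from workcell import job_done; print(job_done())"
```

```text
the job is handed in; nothing more can be done
None
```

All four covers are on and the job is handed in, at about 31 s of the 122 s. The small covers are on the red and dark beakers, the medium one on the green jug and the large one on the pink jug. The arm ended clear of everything with the gripper open.

**Last checks:**
- **Centring:** the top camera put every cover within about 4 mm of its mouth (limit 9 mm). The covers looked seated and level in the pictures, and no vessel had visibly moved.
- **Force:** readings taken after each move stayed under about 3 N.

**Where checks disagreed or fell short:**
- **Scene camera:** its circle fits were poorer. They were up to about 5 mm off for the red beaker, and for the green jug 14 mm in the first view and 7 mm in the last. The green jug's pale wall and later the arm confused the fit.
- **Green jug:** the gripper hid it in the last two scene views. I judged its seating from the clear picture taken just after placing, where the disc matched the seated height rather than one 8 mm higher. The final top view still showed it in place.

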